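# Load charged cells into a battery tray in order

## Task

Move the four charged battery cells from the row of chargers into the battery tray, one to a bay, in order: the cell in the charger farthest to the robot's left goes into the bay next to the orange terminal block, the next cell along goes into the next bay, and so on, so that the cell from the charger farthest to the robot's right ends up next to the black block. Carry each cell upright and set it down gently, not dropped, so that it stands fully down in its bay; which way round it faces does not matter. Let go of all of them.

Things in the scene. Friction and masses are not known exactly. Their poses are not given: they have to be found in the camera images.
- cell_yellow_mid (a point): Grey battery cell with a yellow top: upright block 120 long (its x) x 26 thick (its y) x 75 high (its z) mm, 0.3 to 0.5 kg, with a brass stud 7 mm high at 46 mm either side of the middle of its top. This point is its centre, 37.5 mm above its underside. Starts standing in the charger of its own colour. Can be gripped across the 26 mm.
- charger_yellow: Fixed black charger with yellow end strips, 176 x 60 x 10 mm, one of four in a row 72 mm apart, their order varies. Origin: centre of its underside, 8 mm above the bench. y points along the row to the robot's left. The yellow cell starts in its pocket: floor 10 mm above the origin, 140 (x) x 44 (y) mm inside, walls 4 mm thick, 16 mm high.
- cell_blue_mid (a point): Grey battery cell with a blue top: upright block 120 long (its x) x 26 thick (its y) x 75 high (its z) mm, 0.3 to 0.5 kg, with a brass stud 7 mm high at 46 mm either side of the middle of its top. This point is its centre, 37.5 mm above its underside. Starts standing in the charger of its own colour. Can be gripped across the 26 mm.
- charger_blue: Fixed black charger with blue end strips, 176 x 60 x 10 mm, one of four in a row 72 mm apart, their order varies. Origin: centre of its underside, 8 mm above the bench. y points along the row to the robot's left. The blue cell starts in its pocket: floor 10 mm above the origin, 140 (x) x 44 (y) mm inside, walls 4 mm thick, 16 mm high.
- cell_green_mid (a point): Grey battery cell with a green top: upright block 120 long (its x) x 26 thick (its y) x 75 high (its z) mm, 0.3 to 0.5 kg, with a brass stud 7 mm high at 46 mm either side of the middle of its top. This point is its centre, 37.5 mm above its underside. Starts standing in the charger of its own colour. Can be gripped across the 26 mm.
- charger_green: Fixed black charger with green end strips, 176 x 60 x 10 mm, one of four in a row 72 mm apart, their order varies. Origin: centre of its underside, 8 mm above the bench. y points along the row to the robot's left. The green cell starts in its pocket: floor 10 mm above the origin, 140 (x) x 44 (y) mm inside, walls 4 mm thick, 16 mm high.
- cell_white_mid (a point): Grey battery cell with a white top: upright block 120 long (its x) x 26 thick (its y) x 75 high (its z) mm, 0.3 to 0.5 kg, with a brass stud 7 mm high at 46 mm either side of the middle of its top. This point is its centre, 37.5 mm above its underside. Starts standing in the charger of its own colour. Can be gripped across the 26 mm.
- charger_white: Fixed black charger with white end strips, 176 x 60 x 10 mm, one of four in a row 72 mm apart, their order varies. Origin: centre of its underside, 8 mm above the bench. y points along the row to the robot's left. The white cell starts in its pocket: floor 10 mm above the origin, 140 (x) x 44 (y) mm inside, walls 4 mm thick, 16 mm high.
- tray: Fixed steel battery tray on the bench, 170 (x) x 370 (y) x 6 mm, origin: centre of its underside. Four bays with centres at y = -108, -36, 36, 108 mm, x = 0: black-floored pockets 140 (x) x 44 (y) mm inside, floor 6 mm above the origin, grey walls 4 mm thick, 16 mm high. Cells stand lengthways along x. An orange block is fixed at one end, a black one at the other; they may be swapped.
- orange_block: Fixed orange terminal block, 140 x 30 x 22 mm, on the tray at y = +158 or -158 mm of the tray's frame. Origin at the centre of its underside. A black block like it stands at the other end.

How it is judged:
At the end, for the whole second after the job is handed in: Each cell stands upright (within 0.1 rad), at rest and on the floor of its own bay (height within 5 mm, within 14 mm of the bay's centre, its length along the bay within 0.25 rad), and counted from the orange block the cells are in the order of their chargers counted from the robot's left (((y of each of charger_blue, charger_green, charger_white in the frame of charger_yellow below 0 m and horizontal distance between cell_yellow_mid and orange_block between 0.036 and 0.064 m) or (y of charger_blue in the frame of charger_yellow above 0 m and y of each of charger_green, charger_white in the frame of charger_yellow below 0 m and horizontal distance between cell_yellow_mid and orange_block between 0.108 and 0.136 m) or (y of each of charger_blue, charger_white in the frame of charger_yellow below 0 m and y of charger_green in the frame of charger_yellow above 0 m and horizontal distance between cell_yellow_mid and orange_block between 0.108 and 0.136 m) or (y of each of charger_blue, charger_green in the frame of charger_yellow above 0 m and y of charger_white in the frame of charger_yellow below 0 m and horizontal distance between cell_yellow_mid and orange_block between 0.18 and 0.208 m) or (y of each of charger_blue, charger_green in the frame of charger_yellow below 0 m and y of charger_white in the frame of charger_yellow above 0 m and horizontal distance between cell_yellow_mid and orange_block between 0.108 and 0.136 m) or (y of each of charger_blue, charger_white in the frame of charger_yellow above 0 m and y of charger_green in the frame of charger_yellow below 0 m and horizontal distance between cell_yellow_mid and orange_block between 0.18 and 0.208 m) or (y of charger_blue in the frame of charger_yellow below 0 m and y of each of charger_green, charger_white in the frame of charger_yellow above 0 m and horizontal distance between cell_yellow_mid and orange_block between 0.18 and 0.208 m) or (y of each of charger_blue, charger_green, charger_white in the frame of charger_yellow above 0 m and horizontal distance between cell_yellow_mid and orange_block between 0.252 and 0.28 m)) and x of cell_yellow_mid in the frame of tray between -0.014 and 0.014 m and y of cell_yellow_mid in the frame of tray between -0.125 and 0.125 m and z of cell_yellow_mid in the frame of tray between 0.0385 and 0.0485 m and angle between each of cell_yellow_mid, cell_blue_mid, cell_green_mid, cell_white_mid's own z axis and vertical below 0.1 rad and angle between the x axis of each of cell_yellow_mid, cell_blue_mid, cell_green_mid, cell_white_mid and the x axis of tray, either way round below 0.25 rad and linear speed of each of cell_yellow, cell_blue, cell_green, cell_white below 0.02 m/s and ((y of each of charger_yellow, charger_green, charger_white in the frame of charger_blue below 0 m and horizontal distance between cell_blue_mid and orange_block between 0.036 and 0.064 m) or (y of charger_yellow in the frame of charger_blue above 0 m and y of each of charger_green, charger_white in the frame of charger_blue below 0 m and horizontal distance between cell_blue_mid and orange_block between 0.108 and 0.136 m) or (y of each of charger_yellow, charger_white in the frame of charger_blue below 0 m and y of charger_green in the frame of charger_blue above 0 m and horizontal distance between cell_blue_mid and orange_block between 0.108 and 0.136 m) or (y of each of charger_yellow, charger_green in the frame of charger_blue above 0 m and y of charger_white in the frame of charger_blue below 0 m and horizontal distance between cell_blue_mid and orange_block between 0.18 and 0.208 m) or (y of each of charger_yellow, charger_green in the frame of charger_blue below 0 m and y of charger_white in the frame of charger_blue above 0 m and horizontal distance between cell_blue_mid and orange_block between 0.108 and 0.136 m) or (y of each of charger_yellow, charger_white in the frame of charger_blue above 0 m and y of charger_green in the frame of charger_blue below 0 m and horizontal distance between cell_blue_mid and orange_block between 0.18 and 0.208 m) or (y of charger_yellow in the frame of charger_blue below 0 m and y of each of charger_green, charger_white in the frame of charger_blue above 0 m and horizontal distance between cell_blue_mid and orange_block between 0.18 and 0.208 m) or (y of each of charger_yellow, charger_green, charger_white in the frame of charger_blue above 0 m and horizontal distance between cell_blue_mid and orange_block between 0.252 and 0.28 m)) and x of cell_blue_mid in the frame of tray between -0.014 and 0.014 m and y of cell_blue_mid in the frame of tray between -0.125 and 0.125 m and z of cell_blue_mid in the frame of tray between 0.0385 and 0.0485 m and ((y of each of charger_yellow, charger_blue, charger_white in the frame of charger_green below 0 m and horizontal distance between cell_green_mid and orange_block between 0.036 and 0.064 m) or (y of charger_yellow in the frame of charger_green above 0 m and y of each of charger_blue, charger_white in the frame of charger_green below 0 m and horizontal distance between cell_green_mid and orange_block between 0.108 and 0.136 m) or (y of each of charger_yellow, charger_white in the frame of charger_green below 0 m and y of charger_blue in the frame of charger_green above 0 m and horizontal distance between cell_green_mid and orange_block between 0.108 and 0.136 m) or (y of each of charger_yellow, charger_blue in the frame of charger_green above 0 m and y of charger_white in the frame of charger_green below 0 m and horizontal distance between cell_green_mid and orange_block between 0.18 and 0.208 m) or (y of each of charger_yellow, charger_blue in the frame of charger_green below 0 m and y of charger_white in the frame of charger_green above 0 m and horizontal distance between cell_green_mid and orange_block between 0.108 and 0.136 m) or (y of each of charger_yellow, charger_white in the frame of charger_green above 0 m and y of charger_blue in the frame of charger_green below 0 m and horizontal distance between cell_green_mid and orange_block between 0.18 and 0.208 m) or (y of charger_yellow in the frame of charger_green below 0 m and y of each of charger_blue, charger_white in the frame of charger_green above 0 m and horizontal distance between cell_green_mid and orange_block between 0.18 and 0.208 m) or (y of each of charger_yellow, charger_blue, charger_white in the frame of charger_green above 0 m and horizontal distance between cell_green_mid and orange_block between 0.252 and 0.28 m)) and x of cell_green_mid in the frame of tray between -0.014 and 0.014 m and y of cell_green_mid in the frame of tray between -0.125 and 0.125 m and z of cell_green_mid in the frame of tray between 0.0385 and 0.0485 m and ((y of each of charger_yellow, charger_blue, charger_green in the frame of charger_white below 0 m and horizontal distance between cell_white_mid and orange_block between 0.036 and 0.064 m) or (y of charger_yellow in the frame of charger_white above 0 m and y of each of charger_blue, charger_green in the frame of charger_white below 0 m and horizontal distance between cell_white_mid and orange_block between 0.108 and 0.136 m) or (y of each of charger_yellow, charger_green in the frame of charger_white below 0 m and y of charger_blue in the frame of charger_white above 0 m and horizontal distance between cell_white_mid and orange_block between 0.108 and 0.136 m) or (y of each of charger_yellow, charger_blue in the frame of charger_white above 0 m and y of charger_green in the frame of charger_white below 0 m and horizontal distance between cell_white_mid and orange_block between 0.18 and 0.208 m) or (y of each of charger_yellow, charger_blue in the frame of charger_white below 0 m and y of charger_green in the frame of charger_white above 0 m and horizontal distance between cell_white_mid and orange_block between 0.108 and 0.136 m) or (y of each of charger_yellow, charger_green in the frame of charger_white above 0 m and y of charger_blue in the frame of charger_white below 0 m and horizontal distance between cell_white_mid and orange_block between 0.18 and 0.208 m) or (y of charger_yellow in the frame of charger_white below 0 m and y of each of charger_blue, charger_green in the frame of charger_white above 0 m and horizontal distance between cell_white_mid and orange_block between 0.18 and 0.208 m) or (y of each of charger_yellow, charger_blue, charger_green in the frame of charger_white above 0 m and horizontal distance between cell_white_mid and orange_block between 0.252 and 0.28 m)) and x of cell_white_mid in the frame of tray between -0.014 and 0.014 m and y of cell_white_mid in the frame of tray between -0.125 and 0.125 m and z of cell_white_mid in the frame of tray between 0.0385 and 0.0485 m); the robot touches nothing.
It fails at once if a cell is tipped over (more than 0.6 rad) (angle between any of cell_yellow_mid, cell_blue_mid, cell_green_mid, cell_white_mid's own z axis and vertical above 0.6 rad).
It fails at once if a cell is dropped (falls freely at over 0.6 m/s, about 2 cm) ((linear speed of cell_yellow above 0.6 m/s and contact force between the fingers and cell_yellow below 0.1 N) or (linear speed of cell_blue above 0.6 m/s and contact force between the fingers and cell_blue below 0.1 N) or (linear speed of cell_green above 0.6 m/s and contact force between the fingers and cell_green below 0.1 N) or (linear speed of cell_white above 0.6 m/s and contact force between the fingers and cell_white below 0.1 N)).
It also fails if it takes over 115 s, if anything falls off the work surface, if the arm or the gripper's body presses on something with over 40 N, if the wrist force passes 120 N, or if a joint passes its speed limit or range.

## Robot

A 6-joint arm with a two-finger parallel gripper is mounted at the origin on the work surface. World frame = base frame: x ahead of the robot, y to its left, z up, the work surface at z = 0. Lengths are in m, angles in rad, forces in N, time in s.
With the tool pointing down it reaches from about 0.275 to 1 m from the base axis. Payload 8.4 kg.
Tool frame: the origin (TCP) lies at the very end of the fingers, on their centre line; the grasp point (between the pads) lies 19 mm behind it (arm.grasp_offset is the z of the grasp point in the tool frame, in m); z points along the fingers, y is the line along which they close (so a half turn about z gives the same grasp; the last joint's range is limited). The gripper opens to 85 mm and grips with 20 to 120 N. Pads are 22 mm wide; open, the fingers measure 114 mm over their backs; the gripper's body (76 mm by 85 mm) begins 54 mm behind the grasp point. The pads swing forward as they close: fully open they stand 13 mm farther back than shut.
Start: joints at [-0.002, 0.353, 1.633, -0, 1.155, -0.002], TCP at [0.625, -0, 0.231] pointing down, gripper open.
Joint ranges: [-2.63, 2.63], [-0.92, 2.1], [0.06, 2.66], [-1.3, 4.44], [0, 2.69], [-3.02, 3.02]. Speed limits (rad/s): [2.22, 2.22, 2.79, 3.14, 3.14, 3.14].

## Interface

Orientations are given as a unit quaternion [w, x, y, z].
In Python, from workcell import arm, eyes, hand_in gives the robot as it stands. The module is installed in compiled form; this text tells all that it offers.
- The arm moves only by the tool apply_moves, never from a script. Its argument "targets" is text: rows parted by semicolons, each of 5 numbers parted by spaces: the shift along the world's x, y, z in mm, then the turn about the world's z in degrees, then the finger opening in mm, from 0 to 85.4. A call has 1 to 12 rows; each row shifts and turns the commanded pose from where the row before left it; what a row does not reach is not made up. A row lasts 1/12 s, in which the tool goes at most 41.7 mm and 7.16 degrees, less where a joint would pass 70% of its speed; a pose out of reach is approached as far as the arm can. A call with a gripper value outside its range is refused whole. The fingers move at their own pace and stop on an object; "force" is the grip in N (left out, the last holds). Time passes only in rows, so rows that do not move let the fingers close. It gives the time, the measured TCP pose, the force, the opening and the grip force at its end, in the units of the state.
- arm.observe(): the state, without advancing time (a new reading comes with each control period).
- eyes.grab_frame(name): name is "scene" or "side" or "wrist"; returns the picture (420x560x3 uint8, red, green, blue); there is no depth.
- eyes.calibration(name): a dict with "intrinsics" (3x3 intrinsics, pixels), "distortion" ([k1, k2, p1, p2, k3] as OpenCV has them; the pictures are not rectified), "xyz" and "attitude" of the camera in the world; the wrist camera has in their place "tool_from_camera" (4x4, takes a point from camera to tool coordinates, whose origin is the TCP and whose axes are the flange's). Camera axes: x right, y up, looking along -z (the intrinsics and any distortion apply to the point x, -y, -z); pixel columns grow to the right and rows downward; lengths in m; the calibration is good to about 2 mm. A picture is of the moment at which its call begins: read the wrist's pose just before it. calibration takes no time and is no camera call.
- hand_in(): hands the job in; it is judged then, once.
The state is a dict: "clock": time; "joint_positions": joint angles; "qvel": joint speeds; "joint_torque": joint torques, N m; "tool_pos": TCP position; "tcp_rot": TCP orientation; "wrist_force": force on the tool from outside, world axes, zero at the start; "moment": the same for the moment, N m; "grip_width": finger opening in m; "grip_force": force on a finger pad.
Only numpy, scipy, OpenCV 4.12 (cv2) and the standard library are available. Lean on these libraries where they do the work, as an engineer would, in place of code of your own. Each camera call takes 0.05 s, during which the arm holds its last target. There are 200 camera calls.

## Working session

There is one attempt and no reset: what is moved stays moved. The work goes in short steps, Python scripts to look and compute and a tool call to move; the robot and the scene stay as the last step left them, time stands still between calls to the robot, and variables do not carry over. Pictures are saved under pics/ and viewed, at most 14 in all, crops included, and the job is handed in when it is done.

Besides the shell and the picture viewer there is one more tool, called after "Emit:" as name(argument=value, ...) on one line, values as JSON. apply_moves: Moves the arm, as the interface text tells. Its arguments: {"type":"object","properties":{"targets":{"type":"string"},"force":{"type":"number"}},"required":["targets"]}

```bash
mkdir -p pics
cat > h.py <<'E'
import numpy as np, cv2
from scipy.spatial.transform import Rotation as R
from workcell import arm, eyes
def q2R(q): return R.from_quat([q[1],q[2],q[3],q[0]]).as_matrix()
def cam(name):
    c=eyes.calibration(name)
    K=np.array(c["intrinsics"]);D=np.array(c["distortion"],float)
    if name=="wrist":
        s=arm.observe();T=np.eye(4);T[:3,:3]=q2R(s["tcp_rot"]);T[:3,3]=s["tool_pos"]
        M=T@np.array(c["tool_from_camera"]);return K,D,M[:3,:3],M[:3,3]
    a=np.array(c["attitude"],float)
    return K,D,(q2R(a) if a.size==4 else a.reshape(3,3)),np.array(c["xyz"])
def ray(C,uv,z):
    K,D,Rm,t=C
    p=cv2.undistortPoints(np.array(uv,float).reshape(-1,1,2),K,D).reshape(-1,2)
    d=np.c_[p[:,0],-p[:,1],-np.ones(len(p))]@Rm.T
    return t+d*((z-t[2])/d[:,2])[:,None]
def snap(name,f=None):
    C=cam(name);im=eyes.grab_frame(name)
    if f: cv2.imwrite("pics/"+f,im[:,:,::-1])
    return C,im
E
python3 - <<'E'
from h import *
for n in("scene","side","wrist"):
    C,im=snap(n,n+"0.png");print(n,C[3].round(3),C[2].round(2).tolist(),C[0].round(0).tolist())
print(eyes.calibration("scene")["attitude"])
print(arm.observe())
a,b=[cv2.imread(f"pics/{n}0.png") for n in("scene","side")]
E
```

```text
scene [1.441 0.494 0.781] [[-0.5, -0.49, 0.72], [0.87, -0.3, 0.4], [0.02, 0.82, 0.57]] [[476.0, 0.0, 275.0], [0.0, 476.0, 212.0], [0.0, 0.0, 1.0]]
side [ 0.183 -0.808  0.523] [[0.91, 0.18, -0.36], [-0.41, 0.42, -0.81], [0.0, 0.89, 0.46]] [[421.0, 0.0, 284.0], [0.0, 421.0, 212.0], [0.0, 0.0, 1.0]]
wrist [0.626 0.073 0.374] [[1.0, -0.0, 0.0], [0.0, 0.96, 0.29], [-0.0, -0.29, 0.96]] [[346.0, 0.0, 284.0], [0.0, 346.0, 208.0], [0.0, 0.0, 1.0]]
[0.44076315 0.23952869 0.3941387  0.77007047]
{'clock': 0.15, 'joint_positions': array([-2.36602158e-03,  3.53466663e-01,  1.63393237e+00, -1.93767268e-06,
        1.15521145e+00, -2.38921934e-03]), 'qvel': array([ 0.00079266, -0.00154053, -0.00242035,  0.00121846,  0.00146094,
        0.00012593]), 'joint_torque': array([-7.39769093e-04, -6.05638933e+01, -3.42338884e+01, -2.29960733e-05,
        6.16452831e-03, -4.00942213e-05]), 'tool_pos': array([6.24651693e-01, 2.14545382e-05, 2.30761372e-01]), 'tcp_rot': array([-3.60086083e-04,  7.07098211e-01,  7.07115168e-01, -3.59628110e-04]), 'wrist_force': array([ 0.25311202, -0.25002858, -0.06811584]), 'moment': array([0.0411496 , 0.00645339, 0.0391743 ]), 'grip_force': 0.0, 'grip_width': 0.08523173286591744}
```

View pics/scene0.png

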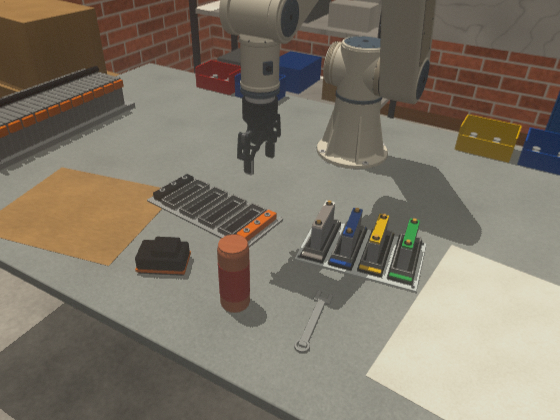

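View pics/side0.png

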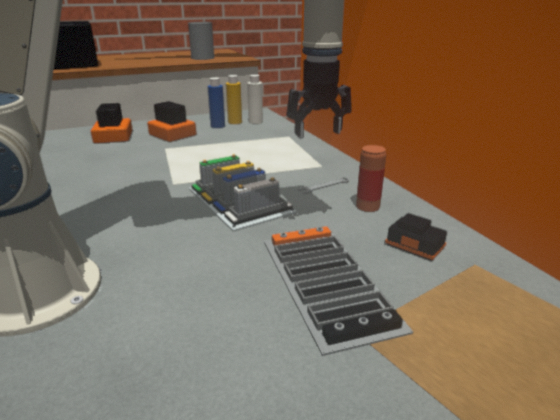

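View pics/wrist0.png

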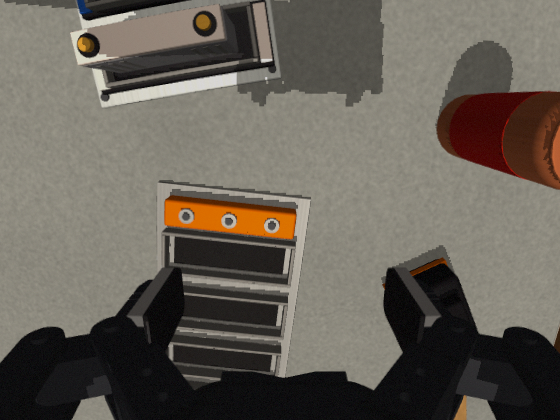

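Scene: the cells stand left to right (robot's left is at image right) as green (410,225), yellow (380,230), blue (350,225) and white (325,218). The tray's orange block at (258,225) is at the charger side and black at (175,187). Side and wrist views agree. So the order from the orange block is green, yellow, blue, white.

```bash
cat >> h.py <<'E'
RNG={"green":((45,110,60),(85,255,255)),"yellow":((20,130,90),(34,255,255)),"blue":((100,110,50),(125,255,255)),"orange":((5,180,120),(17,255,255))}
def blobs(im,c,roi=None,amin=60):
    m=cv2.inRange(cv2.cvtColor(im,cv2.COLOR_RGB2HSV),*RNG[c])
    if roi:
        k=np.zeros_like(m);x0,y0,x1,y1=roi;k[y0:y1,x0:x1]=255;m&=k
    m=cv2.morphologyEx(m,cv2.MORPH_CLOSE,np.ones((9,9)))
    cs=cv2.findContours(m,cv2.RETR_EXTERNAL,cv2.CHAIN_APPROX_NONE)[0]
    return sorted([c for c in cs if cv2.contourArea(c)>amin],key=cv2.contourArea,reverse=True)
def plane_rect(C,cnt,z):
    p=ray(C,cnt.reshape(-1,2),z)[:,:2]*1000
    (c,s,a)=cv2.minAreaRect(p.astype(np.float32))
    b=cv2.boxPoints((c,s,a));e=max([b[1]-b[0],b[2]-b[1]],key=np.linalg.norm)
    yaw=np.degrees(np.arctan2(e[1],e[0]));yaw=(yaw+90)%180-90
    return np.round(c,1),np.round(sorted(s),1),round(yaw,1)
E
python3 - <<'E'
from h import *
C,im=snap("scene")
for c in("green","yellow","blue"):
    for b in blobs(im,c,(290,190,440,290))[:2]: print(c,plane_rect(C,b,.093),cv2.boundingRect(b))
for b in blobs(im,"orange",(200,190,290,250))[:1]: print("or scene",plane_rect(C,b,.028))
C,im=snap("wrist")
for b in blobs(im,"orange",(150,180,320,250))[:1]: print("or wrist",plane_rect(C,b,.028))
# wrist: white cell studs (top at .1)
print("white studs",ray(C,[(86,44),(203,21)],.100)*1000)
print("tray top corners",ray(C,[(160,182),(310,198)],.006)*1000)
E
```

```text
green (array([485.8, 339.4]), array([ 24.2, 116.8]), np.float32(7.3)) (402, 219, 18, 29)
yellow (array([507.2, 268.1]), array([ 25.8, 122.1]), np.float32(8.6)) (370, 214, 19, 30)
yellow (array([660.1, 301.6]), array([15.3, 47.7]), np.float32(-80.6)) (359, 265, 23, 9)
blue (array([516.3, 203.1]), array([ 23.4, 114.8]), np.float32(9.1)) (343, 208, 19, 28)
or scene (array([570., -41.]), array([ 29. , 136.8]), np.float32(-6.5))
or wrist (array([568.1, -44.4]), array([ 29.3, 138.5]), np.float32(-6.5))
white studs [[477.40201756 118.26705884 100.        ]
 [567.09891771 131.65396571 100.        ]]
tray top corners [[490.28028338  -8.92699753   6.        ]
 [654.72748163 -27.00270934   6.        ]]
```

Emit:
apply_moves(targets="-5 19 5 -6.8 85; -5 19 5 -6.8 85; -5 19 5 -6.8 85; -5 19 5 -6.8 85; -5 19 5 -6.8 85; -5 19 5 -6.8 85; -5 19 5 -6.8 85; -5 19 5 -6.8 85; -5 19 5 -6.8 85; -5 19 5 -6.8 85; -5 19 5 -6.8 85; -5 19 5 -6.7 85")

```text
clock: 1.25
tool_pos: [0.5646, 0.2289, 0.2914]
tcp_rot: [0.0, 0.997, 0.071, -0.0]
wrist_force: [1.0, 0.1, 0.5]
grip_width: 0.0849
grip_force: 0.0
```

Run:
```python
from h import *
C,im=snap("wrist","w1.png")
print(arm.observe()["tool_pos"], R.from_matrix(q2R(arm.observe()["tcp_rot"])).as_matrix().round(3).tolist())
for c in("green","yellow","blue"):
    for b in blobs(im,c)[:2]: print(c,plane_rect(C,b,.093),cv2.boundingRect(b))
```

```text
[0.5642127  0.2320734  0.29253152] [[0.991, 0.132, 0.001], [0.132, -0.991, 0.003], [0.001, -0.002, -1.0]]
green (array([486.3, 334.1]), array([ 51.2, 118.2]), np.float32(25.5)) (155, 185, 58, 104)
green (array([580. , 331.1]), array([ 8.9, 44. ]), np.float32(-82.2)) (160, 147, 45, 10)
yellow (array([505.6, 260. ]), array([ 43. , 117.9]), np.float32(8.1)) (225, 176, 42, 106)
yellow (array([589.2, 272.4]), array([ 8.9, 43.5]), np.float32(-82.0)) (220, 146, 45, 10)
blue (array([514.1, 201.4]), array([ 42.7, 117.7]), np.float32(8.2)) (281, 176, 40, 106)
blue (array([601.5, 213.9]), array([ 8.8, 42.3]), np.float32(-81.7)) (281, 142, 44, 10)
```

View pics/w1.png

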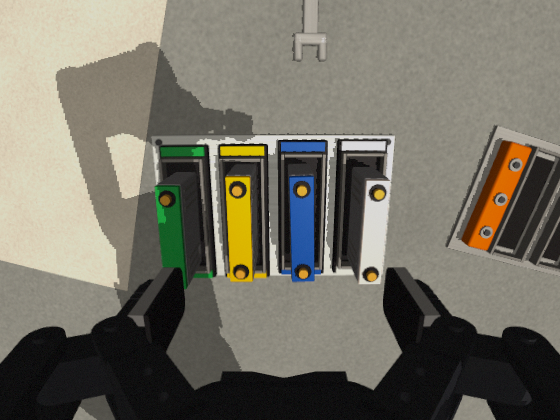

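The picture shows all four cells with stud tops at green (167,200), yellow (237,190)/(241,273), blue (302,190)/(303,273) and white (378,194)/(371,275). The green lower stud is behind a finger.

Run:
```python
from h import *
C,im=snap("wrist")
hsv=cv2.cvtColor(im,cv2.COLOR_RGB2HSV)
for n,st in dict(green=[(167,200)],yellow=[(237,190),(241,273)],blue=[(302,190),(303,273)],white=[(378,194),(371,275)]).items():
    p=ray(C,st,.100)[:,:2]*1000
    if n!="green":
        d=p[0]-p[1];y=np.degrees(np.arctan2(d[1],d[0]));print(n,p.mean(0).round(1),round(y,1),np.linalg.norm(d).round(1))
    else: print(n,p)
for n,c in dict(green=(160,147,45,10),yellow=(220,146,45,10),blue=(281,142,44,10)).items():
    # charger strip centre (on charger top z=.018): strip lies near +x end
    x,y,w,h=c; print("strip",n,ray(C,[(x+w/2,y+h/2)],.018)[0,:2]*1000)
g=blobs(im,"green")[0].reshape(-1,2)
row=[(r,g[g[:,1]==r][:,0].min(),g[g[:,1]==r][:,0].max()) for r in (190,205,230,250,260,265)];print(row)
```

```text
green [[530.71000983 345.8363027 ]]
yellow [505.  269.7] 8.0 91.9
blue [513.8 204.5] 9.2 91.8
white [520.5 129.6] 7.5 90.4
strip green [567.42947223 355.12452951]
strip yellow [578.00087865 282.96659402]
strip blue [592.38364817 211.54591932]
[(190, np.int32(159), np.int32(182)), (205, np.int32(161), np.int32(183)), (230, np.int32(163), np.int32(185)), (250, np.int32(165), np.int32(187)), (260, np.int32(166), np.int32(188)), (265, np.int32(167), np.int32(188))]
```

Emit:
apply_moves(targets="-11 -25 -10 0 60; -11 -25 -20 0 60; -11 -24 -30 0 60; -11 -24 -40 0 60; 0 0 -30 0 60; 0 0 -20 0 60; 0 0 0 0 60; 0 0 0 0 60")

```text
clock: 2.02
tool_pos: [0.522, 0.1325, 0.146]
tcp_rot: [0.0, 0.997, 0.075, -0.001]
wrist_force: [-1.0, 0.6, -0.2]
grip_width: 0.0602
grip_force: 0.0
```

```bash
cat >> h.py <<'E'
def st():
    s=arm.observe();M=q2R(s["tcp_rot"]);print("t",round(s["clock"],2),"tcp",(s["tool_pos"]*1000).round(1),"yaw",np.degrees(np.arctan2(M[1,0],M[0,0])).round(2),"tilt",M[:2,2].round(3),"F",s["wrist_force"].round(1),"w",round(s["grip_width"]*1000,1),"gf",round(s["grip_force"],1))
E
python3 - <<'E'
from h import *
st()
E
```

```text
t 2.02 tcp [522.  132.5 146. ] yaw 8.57 tilt [-0.002 -0.001] F [-1.   0.6 -0.2] w 60.2 gf 0.0
```

Emit:
apply_moves(targets="-1 -2 -25 -0.5 60; 0 -1 -25 -0.5 60; 0 0 -20 0 60; 0 0 -12 0 60; 0 0 -7 0 60; 0 0 0 0 60; 0 0 0 0 60", force=50)

```text
clock: 2.6
tool_pos: [0.5222, 0.1304, 0.0584]
tcp_rot: [-0.0, 0.998, 0.066, 0.001]
wrist_force: [0.6, 0.3, -0.7]
grip_width: 0.06
grip_force: 0.0
```

Run:
```python
from h import *
st();C,im=snap("wrist","w2.png");st()
```

```text
t 2.6 tcp [522.2 130.4  58.4] yaw 7.53 tilt [0.001 0.   ] F [ 0.6  0.3 -0.7] w 60.0 gf 0.0
t 2.65 tcp [522.5 130.4  58.7] yaw 7.52 tilt [0.002 0.   ] F [ 0.1 -0.4  0.8] w 60.1 gf 0.0
```

View pics/w2.png

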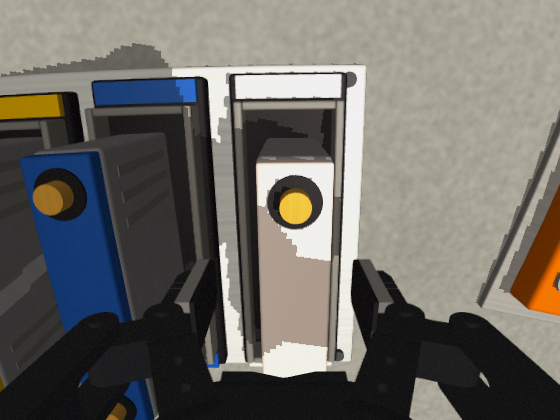

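The fingers straddle the white cell (top centre column ≈295, finger tips ≈212 and 352), well centred and clear of the blue one.

Emit:
apply_moves(targets="0 0 0 0 20; 0 0 0 0 20; 0 0 0 0 20; 0 0 0 0 20; 0 0 0 0 20; 0 0 0 0 20; 0 0 0 0 20; 0 0 0 0 20", force=50)

```text
clock: 3.32
tool_pos: [0.5221, 0.13, 0.0584]
tcp_rot: [0.0, 0.998, 0.066, 0.001]
wrist_force: [-0.3, -1.5, 6.9]
grip_width: 0.0256
grip_force: 50.7
```

Emit:
apply_moves(targets="0 0 5 0 20; 0 0 10 0 20; 0 0 20 0 20; 0 0 30 0 20; 0 0 30 0 20; 0 0 25 0 20; 0 0 0 0 20; 0 0 0 0 20")

```text
clock: 3.98
tool_pos: [0.522, 0.1304, 0.1789]
tcp_rot: [-0.0, 0.998, 0.065, 0.001]
wrist_force: [-1.1, 0.4, -4.9]
grip_width: 0.0255
grip_force: 49.8
```

Run:
```python
from h import *
st();C,im=snap("wrist")
```

```text
t 3.98 tcp [522.  130.4 178.9] yaw 7.5 tilt [0.003 0.001] F [-1.1  0.4 -4.9] w 25.5 gf 49.8
```

Emit:
apply_moves(targets="-4 -20 4 -1 20; -4 -33 4 -1.5 20; -4 -36 4 -1.5 20; -4 -36 4 -1.5 20; -4 -36 4 -1.5 20; -4 -36 4 -1.5 20; -4 -36 4 -1.5 20; -4 -36 4 -1.5 20; -4 -33 4 -1.5 20; -4 -20 4 -1 20; 0 -8 0 0 20; 0 0 0 0 20")

```text
clock: 5.03
tool_pos: [0.4804, -0.2011, 0.2159]
tcp_rot: [-0.0, 0.998, -0.058, -0.001]
wrist_force: [0.0, -0.6, -5.6]
grip_width: 0.025
grip_force: 52.0
```

Emit:
apply_moves(targets="0 0 0 0 20; 0 0 0 0 20")

```text
clock: 5.2
tool_pos: [0.4809, -0.1986, 0.2164]
tcp_rot: [-0.001, 0.998, -0.056, -0.001]
wrist_force: [0.5, 1.4, -4.4]
grip_width: 0.0252
grip_force: 52.0
```

Run:
```python
from h import *
st();C,im=snap("wrist","w3.png")
for b in blobs(im,"orange")[:1]: print("or wrist",plane_rect(C,b,.028))
np.savez("w3.npz",K=C[0],D=C[1],R=C[2],t=C[3])
```

```text
t 5.2 tcp [ 480.9 -198.6  216.4] yaw -6.46 tilt [-0.002  0.001] F [ 0.5  1.4 -4.4] w 25.2 gf 52.0
or wrist (array([567.3, -49.1]), array([ 36.2, 137.6]), np.float32(-6.5))
```

View pics/w3.png

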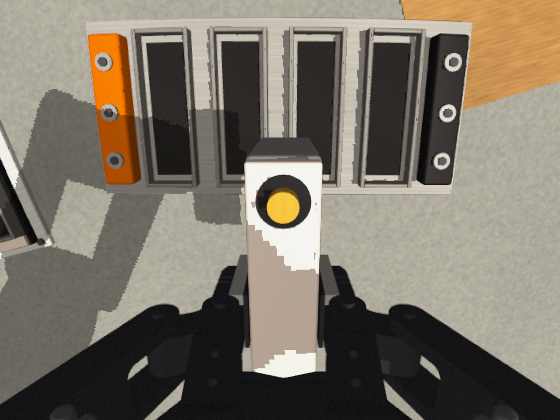

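Whole tray in view, orange left (middle bolt at 109,113), black right (448,113), tray corners at about (88,22) and (471,23). The held cell hangs straight with its stud at (283,206).

Run:
```python
from h import *
C=cam("wrist");s=arm.observe()
p=ray(C,[(109,113),(448,113)],.029)[:,:2]*1000;o,b=p
print(p.round(1),np.linalg.norm(o-b).round(1))
c=ray(C,[(88,22),(471,23)],.006)[:,:2]*1000;print("corners",c.round(1),np.linalg.norm(c[0]-c[1]).round(1))
u=(o-b)/np.linalg.norm(o-b);print("yaw",np.degrees(np.arctan2(-u[0],u[1])).round(2))
m=(o+b)/2
for n,k in zip(("green","yellow","blue","white"),(108,36,-36,-108)): print(n,(m+u*k).round(1))
zt=s["tool_pos"][2]-.0404+.082
print("stud",ray(C,[(283,206)],zt)[0,:2]*1000, "expected tcp+46*dir",s["tool_pos"][:2]*1000+46*np.array([np.cos(np.radians(-6.46)),np.sin(np.radians(-6.46))]))
```

```text
[[ 567.1  -43.7]
 [ 531.5 -360.6]] 318.9
corners [[ 654.3  -30.9]
 [ 612.5 -394. ]] 365.6
yaw -6.41
green [561.4 -94.8]
yellow [ 553.4 -166.4]
blue [ 545.3 -237.9]
white [ 537.3 -309.5]
stud [ 525.84666866 -204.48127113] expected tcp+46*dir [ 526.85247817 -203.6958001 ]
```

Emit:
apply_moves(targets="10 -20 0 0 20; 12 -25 -10 0 20; 12 -25 -20 0 20; 12 -22 -25 0 20; 10 -18 -25 0 20; 0 0 -20 0 20; 0 0 -10 0 20; 0 0 0 0 20; 0 0 0 0 20; 0 0 0 0 20")

```text
clock: 6.08
tool_pos: [0.5382, -0.3093, 0.1088]
tcp_rot: [0.0, 0.998, -0.056, 0.001]
wrist_force: [0.3, 0.2, -3.9]
grip_width: 0.0252
grip_force: 52.1
```

Run:
```python
from h import *
st()
```

```text
t 6.08 tcp [ 538.2 -309.3  108.8] yaw -6.44 tilt [ 0.001 -0.001] F [ 0.3  0.2 -3.9] w 25.2 gf 52.1
```

Down 60 mm to just above the floor, then small steps.

Emit:
apply_moves(targets="-1 0 -15 0 20; 0 0 -18 0 20; 0 0 -12 0 20; 0 0 -7 0 20; 0 0 -4 0 20; 0 0 -2 0 20; 0 0 -1 0 20; 0 0 -1 0 20; 0 0 -1 0 20; 0 0 0 0 20")

```text
clock: 6.92
tool_pos: [0.5366, -0.31, 0.0468]
tcp_rot: [0.0, 0.998, -0.057, 0.0]
wrist_force: [-0.9, 0.0, -4.5]
grip_width: 0.0252
grip_force: 52.0
```

Emit:
apply_moves(targets="0 0 -1 0 20; 0 0 0 0 20")

```text
clock: 7.08
tool_pos: [0.5367, -0.3101, 0.0466]
tcp_rot: [0.0, 0.998, -0.057, 0.0]
wrist_force: [-2.0, 0.8, 4.2]
grip_width: 0.0252
grip_force: 53.1
```

Emit:
apply_moves(targets="0 0 0 0 30; 0 0 0 0 40; 0 0 0 0 48; 0 0 0 0 50; 0 0 0 0 50; 0 0 10 0 50; 0 0 25 0 50; 0 0 35 0 50; 0 0 40 0 50; 0 0 30 0 50; 0 0 0 0 50")

```text
clock: 8.0
tool_pos: [0.5397, -0.3118, 0.1933]
tcp_rot: [0.002, 0.998, -0.057, 0.005]
wrist_force: [1.1, -1.0, -0.0]
grip_width: 0.0499
grip_force: 0.0
```

Run:
```python
from h import *
st();C,im=snap("wrist","w4.png")
```

```text
t 8.0 tcp [ 539.7 -311.8  193.3] yaw -6.5 tilt [ 0.009 -0.005] F [ 1.1 -1.  -0. ] w 49.9 gf 0.0
```

View pics/w4.png

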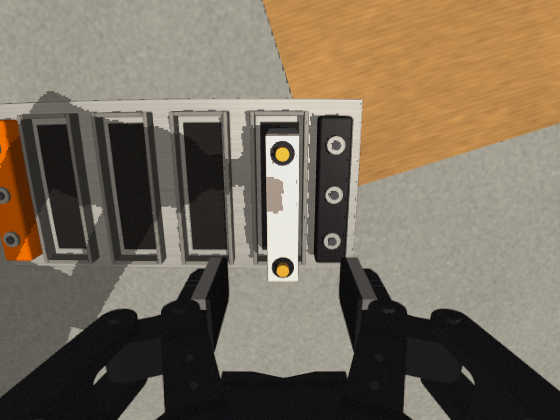

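White stands in the bay by the black block (studs at 283,153 and 283,269), upright. Next is blue.

Emit:
apply_moves(targets="-2 20 0 1 55; -2 35 0 1.5 55; -2 38 0 1.5 55; -2 38 0 1.5 55; -2 38 0 1.5 55; -2 38 0 1.5 55; -2 38 0 1.5 55; -2 38 0 1.5 55; -2 38 0 1.5 55; -2 38 0 1.5 55; -2 38 0 0.5 55; -1 38 0 0 55")

```text
clock: 9.05
tool_pos: [0.5121, 0.1268, 0.1847]
tcp_rot: [0.0, 0.997, 0.074, -0.001]
wrist_force: [0.4, 0.5, -0.4]
grip_width: 0.0549
grip_force: 0.0
```

Emit:
apply_moves(targets="0 36 0 0 55; 0 25 0 0 55; 0 15 -15 0 55; 0 4 -20 0 55; 0 0 -10 0 55; 0 0 0 0 55; 0 0 0 0 55; 0 0 0 0 55")

```text
clock: 9.72
tool_pos: [0.5137, 0.2045, 0.141]
tcp_rot: [0.0, 0.997, 0.074, 0.0]
wrist_force: [0.1, 0.4, 0.0]
grip_width: 0.0552
grip_force: 0.0
```

Run:
```python
from h import *
st()
```

```text
t 9.72 tcp [513.7 204.5 141. ] yaw 8.45 tilt [ 0. -0.] F [0.1 0.4 0. ] w 55.2 gf 0.0
```

Exactly at the blue cell. Descend 82.5 mm, grip, lift.

Emit:
apply_moves(targets="0 0 -20 0 55; 0 0 -25 0 55; 0 0 -20 0 55; 0 0 -12 0 55; 0 0 -5.5 0 55; 0 0 0 0 55; 0 0 0 0 20; 0 0 0 0 20; 0 0 0 0 20; 0 0 0 0 20; 0 0 0 0 20; 0 0 0 0 20")

```text
clock: 10.72
tool_pos: [0.5144, 0.2053, 0.0593]
tcp_rot: [-0.0, 0.997, 0.074, 0.001]
wrist_force: [-0.0, -1.4, 8.0]
grip_width: 0.0252
grip_force: 51.9
```

Emit:
apply_moves(targets="0 0 0 0 20; 0 0 0 0 20")

```text
clock: 10.88
tool_pos: [0.5144, 0.2053, 0.0593]
tcp_rot: [-0.0, 0.997, 0.074, 0.001]
wrist_force: [-0.0, -2.1, 6.8]
grip_width: 0.025
grip_force: 51.9
```

Emit:
apply_moves(targets="0 0 5 0 20; 0 0 12 0 20; 0 0 25 0 20; 0 0 32 0 20; 0 -5 32 0 20; 1 -20 14 -1 20; 2 -33 0 -1.5 20; 3 -37 0 -1.5 20; 3 -38 0 -1.5 20; 3 -38 0 -1.5 20; 3 -38 0 -1.5 20; 3 -38 0 -1.5 20")

```text
clock: 11.88
tool_pos: [0.531, -0.0435, 0.1789]
tcp_rot: [-0.0, 1.0, -0.014, 0.0]
wrist_force: [0.9, 0.4, -3.5]
grip_width: 0.0251
grip_force: 50.9
```

Emit:
apply_moves(targets="3 -38 0 -1.5 20; 3 -38 0 -1.5 20; 3 -38 0 -1 20; 2 -36 0 -0.8 20; 2 -28 0 0 20; 0 -14 0 0 20; 0 -4 -15 0 20; 0 0 -25 0 20; 0 0 -20 0 20; 0 0 -10 0 20; 0 0 0 0 20; 0 0 0 0 20")

```text
clock: 12.88
tool_pos: [0.5444, -0.2374, 0.1083]
tcp_rot: [-0.0, 0.999, -0.055, -0.0]
wrist_force: [1.2, -0.2, -3.1]
grip_width: 0.0254
grip_force: 50.9
```

Run:
```python
from h import *
st()
```

```text
t 12.88 tcp [ 544.4 -237.4  108.3] yaw -6.27 tilt [-0.001  0.   ] F [ 1.2 -0.2 -3.1] w 25.4 gf 50.9
```

Emit:
apply_moves(targets="1 0 -15 0 20; 0 0 -18 0 20; 0 0 -12 0 20; 0 0 -7 0 20; 0 0 -4 0 20; 0 0 -2 0 20; 0 0 -1 0 20; 0 0 -1 0 20; 0 0 -1 0 20; 0 0 0 0 20")

```text
clock: 13.72
tool_pos: [0.5458, -0.238, 0.0474]
tcp_rot: [0.0, 0.998, -0.055, 0.0]
wrist_force: [0.7, -0.4, -3.0]
grip_width: 0.0254
grip_force: 51.0
```

Emit:
apply_moves(targets="0 0 -1 0 20; 0 0 0 0 20")

```text
clock: 13.88
tool_pos: [0.5459, -0.2382, 0.0471]
tcp_rot: [0.0, 0.998, -0.055, 0.0]
wrist_force: [-3.3, 0.5, 6.7]
grip_width: 0.0253
grip_force: 49.4
```

Contact (+6.7 N). Release, rise, go to yellow.

Emit:
apply_moves(targets="0 0 0 0 30; 0 0 0 0 40; 0 0 0 0 48; 0 0 0 0 48; 0 0 0 0 48; 0 0 10 0 48; 0 0 25 0 48; 0 0 35 0 48; 0 0 40 0 48; -1 10 25 0 48; -2 25 5 1 50; -3 35 0 1.5 50")

```text
clock: 14.88
tool_pos: [0.5414, -0.1693, 0.1898]
tcp_rot: [0.001, 0.999, -0.034, 0.003]
wrist_force: [0.1, 1.5, 0.0]
grip_width: 0.0499
grip_force: 0.0
```

Emit:
apply_moves(targets="-3 38 0 1.5 55; -3 38 0 1.5 55; -3 38 0 1.5 55; -3 38 0 1.5 55; -3 38 0 1.5 55; -4 38 0 1.5 55; -4 38 0 1.5 55; -4 38 0 1 55; -4 38 0 0.3 55; -4 38 0 0 55; -3 30 0 0 55; 0 20 0 0 55")

```text
clock: 15.88
tool_pos: [0.5006, 0.2651, 0.1868]
tcp_rot: [-0.0, 0.998, 0.071, 0.0]
wrist_force: [0.8, 0.0, -0.1]
grip_width: 0.055
grip_force: 0.0
```

Emit:
apply_moves(targets="0 8 -15 0 55; 0 0 -20 0 55; 0 0 -10 0 55; 0 0 0 0 55; 0 0 0 0 55; 0 0 0 0 55")

```text
clock: 16.38
tool_pos: [0.502, 0.27, 0.142]
tcp_rot: [-0.0, 0.998, 0.069, 0.0]
wrist_force: [0.4, 0.0, -0.6]
grip_width: 0.055
grip_force: 0.0
```

Run:
```python
from h import *
st();C,im=snap("wrist","w5.png")
```

```text
t 16.38 tcp [502. 270. 142.] yaw 7.96 tilt [0.001 0.   ] F [ 0.4  0.  -0.6] w 55.0 gf 0.0
```

View pics/w5.png

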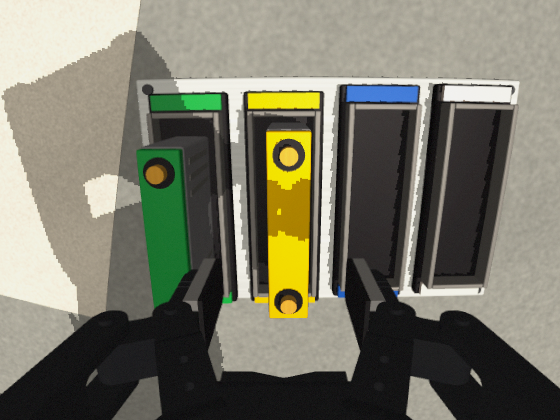

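Yellow (studs at 289,155 and 288,302) is centred between the fingers and green is clear to the left.

Emit:
apply_moves(targets="3 -1 -20 0 55; 0 0 -25 0 55; 0 0 -20 0 55; 0 0 -12 0 55; 0 0 -6 0 55; 0 0 0 0 55; 0 0 0 0 20; 0 0 0 0 20; 0 0 0 0 20; 0 0 0 0 20; 0 0 0 0 20; 0 0 0 0 20")

```text
clock: 17.43
tool_pos: [0.5053, 0.2694, 0.0593]
tcp_rot: [-0.0, 0.998, 0.07, 0.001]
wrist_force: [-0.4, -1.0, 6.7]
grip_width: 0.025
grip_force: 51.3
```

Emit:
apply_moves(targets="0 0 0 0 20; 0 0 0 0 20")

```text
clock: 17.6
tool_pos: [0.5054, 0.2694, 0.0593]
tcp_rot: [-0.0, 0.998, 0.07, 0.001]
wrist_force: [-0.5, -1.6, 6.7]
grip_width: 0.0255
grip_force: 51.3
```

Emit:
apply_moves(targets="0 0 5 0 20; 0 0 12 0 20; 0 0 25 0 20; 0 0 32 0 20; 0 0 32 0 20; 1 -5 14 0 20; 2 -20 0 -1 20; 4 -33 0 -1.5 20; 4 -37 0 -1.5 20; 4 -38 0 -1.5 20; 4 -38 0 -1.5 20; 4 -38 0 -1.5 20")

```text
clock: 18.6
tool_pos: [0.5269, 0.0586, 0.1788]
tcp_rot: [-0.0, 1.0, -0.005, 0.0]
wrist_force: [1.0, 0.0, -4.5]
grip_width: 0.0256
grip_force: 50.2
```

Emit:
apply_moves(targets="4 -38 0 -1.5 20; 4 -38 0 -1.5 20; 4 -38 0 -1.5 20; 4 -38 0 -1.4 20; 4 -36 0 0 20; 4 -26 0 0 20; 1 -10 0 0 20; 0 -2 -15 0 20; 0 0 -25 0 20; 0 0 -20 0 20; 0 0 -10 0 20; 0 0 0 0 20")

```text
clock: 19.6
tool_pos: [0.5507, -0.1649, 0.1061]
tcp_rot: [-0.001, 0.998, -0.056, -0.002]
wrist_force: [-0.0, 0.1, -4.0]
grip_width: 0.0253
grip_force: 50.4
```

Emit:
apply_moves(targets="0 0 0 0 20; 0 0 0 0 20")

```text
clock: 19.77
tool_pos: [0.5533, -0.1658, 0.1093]
tcp_rot: [0.0, 0.998, -0.056, 0.001]
wrist_force: [-0.0, -0.6, -3.6]
grip_width: 0.0256
grip_force: 50.4
```

Run:
```python
from h import *
st()
```

```text
t 19.77 tcp [ 553.3 -165.8  109.3] yaw -6.38 tilt [ 0.002 -0.   ] F [-0.  -0.6 -3.6] w 25.6 gf 50.4
```

Emit:
apply_moves(targets="0 0 -15 0 20; 0 0 -18 0 20; 0 0 -12 0 20; 0 0 -8 0 20; 0 0 -4 0 20; 0 0 -2 0 20; 0 0 -1 0 20; 0 0 -1 0 20; 0 0 -1 0 20; 0 0 0 0 20")

```text
clock: 20.6
tool_pos: [0.553, -0.1661, 0.0473]
tcp_rot: [0.0, 0.998, -0.056, 0.001]
wrist_force: [-2.7, 0.0, 4.7]
grip_width: 0.0254
grip_force: 51.3
```

Emit:
apply_moves(targets="0 0 -1 0 20; 0 0 0 0 20")

```text
clock: 20.77
tool_pos: [0.5531, -0.1663, 0.0471]
tcp_rot: [0.0, 0.998, -0.056, 0.001]
wrist_force: [-5.5, -1.0, 13.9]
grip_width: 0.0252
grip_force: 52.5
```

Emit:
apply_moves(targets="0 0 0 0 30; 0 0 0 0 40; 0 0 0 0 48; 0 0 0 0 48; 0 0 0 0 48; 0 0 10 0 48; 0 0 25 0 48; 0 0 35 0 48; 0 0 40 0 48; -1 10 25 0 48; -3 25 5 1 50; -4 35 0 1.5 50")

```text
clock: 21.77
tool_pos: [0.5464, -0.097, 0.1887]
tcp_rot: [0.001, 0.999, -0.035, 0.003]
wrist_force: [0.4, 0.9, -0.4]
grip_width: 0.0496
grip_force: 0.0
```

Emit:
apply_moves(targets="-5 38 0 1.5 55; -5 38 0 1.5 55; -5 38 0 1.5 55; -5 38 0 1.5 55; -5 38 0 1.5 55; -5 38 0 1.5 55; -5 38 0 1.5 55; -5 38 0 1 55; -5 38 0 0.4 55; -5 38 0 0 55; -5 30 0 0 55; -4 18 0 0 55")

```text
clock: 22.77
tool_pos: [0.4848, 0.3355, 0.1858]
tcp_rot: [-0.001, 0.998, 0.071, 0.0]
wrist_force: [-0.0, 0.1, -0.5]
grip_width: 0.0547
grip_force: 0.0
```

Emit:
apply_moves(targets="0 8 -15 0 55; 0 0 -20 0 55; 0 0 -10 0 55; 0 0 0 0 55; 0 0 0 0 55; 0 0 0 0 55")

```text
clock: 23.27
tool_pos: [0.486, 0.34, 0.141]
tcp_rot: [-0.0, 0.998, 0.069, 0.0]
wrist_force: [-0.2, -0.3, -1.0]
grip_width: 0.0548
grip_force: 0.0
```

Run:
```python
from h import *
st();C,im=snap("wrist","w6.png")
```

```text
t 23.27 tcp [486. 340. 141.] yaw 7.97 tilt [0.001 0.   ] F [-0.2 -0.3 -1. ] w 54.8 gf 0.0
```

View pics/w6.png

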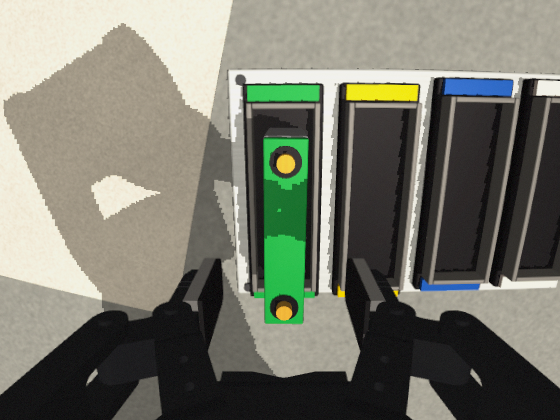

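Green (studs at 286,163 and 284,312) is centred between the fingers and about 2 mm nearer the robot, so I correct by -2 mm.

Emit:
apply_moves(targets="-2 0 -20 0 55; 0 0 -25 0 55; 0 0 -20 0 55; 0 0 -12 0 55; 0 0 -5 0 55; 0 0 0 0 55; 0 0 0 0 20; 0 0 0 0 20; 0 0 0 0 20; 0 0 0 0 20; 0 0 0 0 20; 0 0 0 0 20")

```text
clock: 24.32
tool_pos: [0.4843, 0.3406, 0.0594]
tcp_rot: [-0.001, 0.998, 0.07, 0.001]
wrist_force: [-0.8, -1.5, 6.8]
grip_width: 0.0255
grip_force: 50.1
```

Emit:
apply_moves(targets="0 0 0 0 20; 0 0 0 0 20")

```text
clock: 24.48
tool_pos: [0.4843, 0.3406, 0.0594]
tcp_rot: [-0.001, 0.998, 0.07, 0.001]
wrist_force: [-0.2, -1.6, 7.3]
grip_width: 0.0251
grip_force: 50.1
```

Emit:
apply_moves(targets="0 0 5 0 20; 0 0 12 0 20; 0 0 25 0 20; 0 0 32 0 20; 0 0 32 0 20; 2 -5 14 0 20; 3 -20 0 -1 20; 6 -33 0 -1.5 20; 6 -37 0 -1.5 20; 6 -38 0 -1.5 20; 6 -38 0 -1.5 20; 6 -38 0 -1.5 20")

```text
clock: 25.48
tool_pos: [0.5181, 0.1295, 0.1789]
tcp_rot: [-0.0, 1.0, -0.005, 0.0]
wrist_force: [0.4, -0.0, -4.0]
grip_width: 0.0254
grip_force: 49.7
```

Emit:
apply_moves(targets="7 -38 0 -1.5 20; 7 -38 0 -1.5 20; 7 -38 0 -1.5 20; 7 -38 0 -1.4 20; 7 -36 0 0 20; 6 -26 0 0 20; 1 -10 0 0 20; 0 -2 -15 0 20; 0 0 -25 0 20; 0 0 -20 0 20; 0 0 -10 0 20; 0 0 0 0 20")

```text
clock: 26.48
tool_pos: [0.5587, -0.0942, 0.1063]
tcp_rot: [-0.0, 0.998, -0.056, -0.002]
wrist_force: [-0.8, 0.3, -4.0]
grip_width: 0.0252
grip_force: 49.9
```

Emit:
apply_moves(targets="0 0 0 0 20; 0 0 0 0 20")

```text
clock: 26.65
tool_pos: [0.5613, -0.0947, 0.1093]
tcp_rot: [0.0, 0.998, -0.056, 0.001]
wrist_force: [-0.6, -1.4, -4.1]
grip_width: 0.025
grip_force: 49.9
```

Run:
```python
from h import *
st()
```

```text
t 26.65 tcp [561.3 -94.7 109.3] yaw -6.38 tilt [ 0.002 -0.   ] F [-0.6 -1.4 -4.1] w 25.0 gf 49.9
```

Emit:
apply_moves(targets="0 0 -15 0 20; 0 0 -18 0 20; 0 0 -12 0 20; 0 0 -8 0 20; 0 0 -4 0 20; 0 0 -2 0 20; 0 0 -1 0 20; 0 0 -1 0 20; 0 0 -1 0 20; 0 0 0 0 20")

```text
clock: 27.48
tool_pos: [0.5609, -0.095, 0.0474]
tcp_rot: [0.0, 0.998, -0.056, 0.001]
wrist_force: [-3.2, 0.2, 6.8]
grip_width: 0.0251
grip_force: 51.1
```

Contact. Release, rise, and move to a viewpoint over the tray.

Emit:
apply_moves(targets="0 0 0 0 30; 0 0 0 0 40; 0 0 0 0 48; 0 0 0 0 48; 0 0 0 0 48; 0 0 10 0 48; 0 0 25 0 48; 0 0 35 0 48; 0 0 40 0 48; 0 0 30 0 48; -10 -20 20 0 48; -20 -30 10 0 48")

```text
clock: 28.48
tool_pos: [0.5333, -0.1443, 0.2204]
tcp_rot: [0.0, 0.999, -0.054, 0.003]
wrist_force: [0.5, -0.7, -0.3]
grip_width: 0.0479
grip_force: 0.0
```

Emit:
apply_moves(targets="-20 -30 0 0 48; -15 -20 0 0 48; 0 0 0 0 48; 0 0 0 0 48; 0 0 0 0 48")

```text
clock: 28.9
tool_pos: [0.4957, -0.1947, 0.2165]
tcp_rot: [-0.0, 0.998, -0.056, 0.0]
wrist_force: [1.0, 0.3, -0.3]
grip_width: 0.0477
grip_force: 0.0
```

Run:
```python
from h import *
st();C,im=snap("wrist","w7.png");snap("side","side7.png")
```

```text
t 28.9 tcp [ 495.7 -194.7  216.5] yaw -6.44 tilt [0.001 0.   ] F [ 1.   0.3 -0.3] w 47.7 gf 0.0
```

View pics/w7.png

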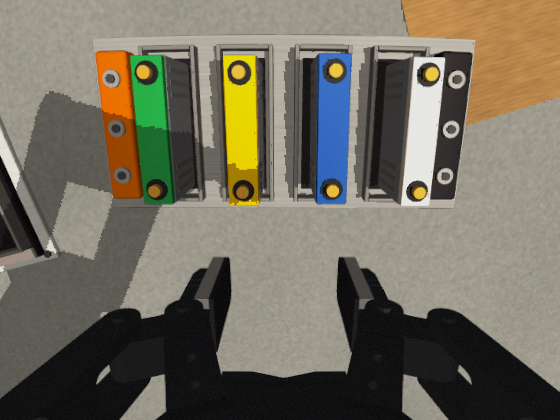

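View pics/side7.png

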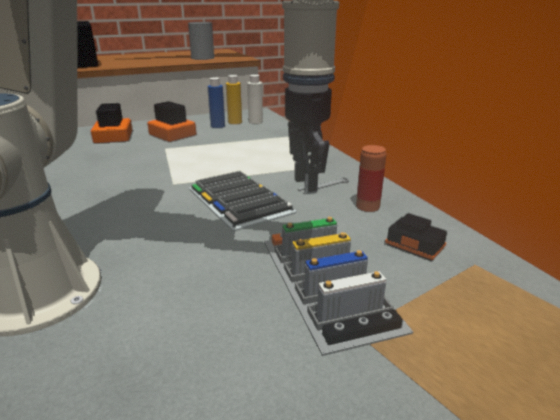

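The cells stand upright in order from orange: green (145,72/157,190), yellow (239,72/243,191), blue (336,71/332,190), white (431,74/419,191). A quick check of the numbers, then hand in.

Run:
```python
from h import *
from workcell import hand_in
C=cam("wrist");y=np.radians(-6.4);Rt=np.array([[np.cos(y),-np.sin(y)],[np.sin(y),np.cos(y)]])
o=ray(C,[(116,129)],.029)[0,:2]*1000;b=ray(C,[(451,129)],.029)[0,:2]*1000;m=(o+b)/2
ok=True
for n,k,p in(("green",108,[(145,72),(157,190)]),("yellow",36,[(239,72),(243,191)]),("blue",-36,[(336,71),(332,190)]),("white",-108,[(431,74),(419,191)])):
    c=ray(C,p,.088)[:,:2].mean(0)*1000;e=(c-m)@Rt-[0,k];print(n,e.round(1));ok&=np.abs(e).max()<9
print(ok)
if ok: print(hand_in())
```

```text
green [-0.1 -4.9]
yellow [-1.  -3.2]
blue [-0.1 -3. ]
white [-0.8 -2.4]
True
the job is handed in; nothing more can be done
None
```

All four cells stand released in the tray in the order green, yellow, blue, white from the orange block, each measured within 5 mm of its bay centre; the job was handed in at about 29 s on the robot's clock and returned no verdict.

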